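Lay the tall bracket down on its back

TASK

Slide the tall L-shaped bracket along the table, still upright, until its heel is against the near end of the rubber-topped board, then tip it over that edge so that it ends flat on its back on the rubber, roughly square to the board, foot pointing up and its heel still at that end. Lay it down gently: push with the fingertips and hold the foot back as it goes over, so that it is never let fall; do not pinch or lift it. Leave everything else where it is and finish with the hand clear.

Things in the scene. Friction and masses are not known exactly. Their poses are not given: they have to be found in the camera images.
- bracket: Tall loose L bracket, plain aluminium, about 0.43 kg, 60 mm wide. Upright leg 150 mm tall, 8 mm thick; foot 90 mm long measured from the back face, 18 mm thick. Origin: middle of the heel, the lower back edge. z runs up the leg, -x along the foot, +x out of the flat back face. Leg: x -8..0 mm; foot: x -90..0, z 0..18 mm. It starts upright on the table, back to the board.
- foot_tip (a point): On the bracket: middle of the foot's free end, on the foot's upper (inner) face, 90 mm from the back face. The bracket's centre of mass is about 29 mm from the back face and 39 mm above the underside: tipped over the board edge it can lean there at about 45 degrees, and beyond about 50 it falls unless the foot is held back.
- leg_top (a point): On the bracket: the middle of the top edge of the back face, 150 mm above the heel.
- board: Fixed low board, black rubber top, thin aluminium trim at both ends, flat on the table: 240 mm long (x), 180 mm wide (y), 10 mm thick. Origin: centre of its underside. Its x axis points away from the waiting bracket, the way the bracket is to be laid down (roughly to the robot's left). Its near end face (x -120 mm) is the stop.
- stop_edge (a point): Middle of the upper edge of the board's near end, the stop: 10 mm above the table. At the start the bracket's heel stands 15 to 45 mm short of this end.
- small_bracket: Bystander: small aluminium L bracket, 60 mm tall, foot 50 mm, 40 mm wide, standing on the table beside the tall one. Origin: lower back edge.
- slug: Bystander: upright steel cylinder, diameter 32, height 75 mm, on the far end of the board. Origin: centre of its underside.
- collar: Bystander: steel ring, outer diameter 44, 14 mm high, lying on the far end of the board. Origin: centre of its underside.
- vblock: Bystander: steel block with a groove, 50 x 40 x 38 mm, on the table beside the tall bracket. Origin: centre of its underside.
- wrench: Bystander: wrench lying on the table beyond the work. Origin: centre of its underside.
- oil: Bystander: white plastic bottle, diameter 56, height 150 mm. Origin: centre of its underside.
- brush: Bystander: bench brush with a wooden handle, lying on the table. Origin: centre of its underside.

How it is judged:
By the outcome, as a careful person would: the job done as asked, in the order asked, and still so for the second after the job is handed in, with the robot touching nothing.
It also fails if it takes over 64 s, if anything falls off the work surface, if the arm or the gripper's body presses on something with over 40 N, if the wrist force passes 120 N, or if a joint passes its speed limit or range.

ROBOT

A 6-joint arm with a two-finger parallel gripper is mounted at the origin on the work surface. World frame = base frame: x ahead of the robot, y to its left, z up, the work surface at z = 0. Lengths are in m, angles in rad, forces in N, time in s.
With the tool pointing down it reaches from about 0.25 to 0.8 m from the base axis. Payload 8.5 kg.
Tool frame: the origin (TCP) lies on the mounting face of the last link; the fingertips stand 173 mm ahead of it and the grasp point (between the pads) lies 155 mm ahead of it; z points along the fingers, y is the direction in which the jaws open and shut (so a half turn about z gives the same grasp; the last joint's range is limited). The gripper opens to 85 mm and grips with 20 to 120 N. Pads are 22 mm wide; open, the fingers measure 114 mm over their backs; the gripper's body (76 mm by 85 mm) begins 54 mm behind the grasp point. The pads swing forward as they close: fully open they stand 13 mm farther back than shut.
Start: joints at [1.306, 0.238, -0.013, 1.319, 0, 1.571], TCP at [0.137, 0.507, 0.405] pointing down, gripper open.
Joint ranges: [-2.66, 2.66], [-1.03, 1.9], [-1.14, 1.46], [-1.82, 2.27], [-1.45, 1.34], [-3.14, 3.14]. Speed limits (rad/s): [2.22, 2.22, 2.79, 3.14, 3.14, 3.14].

INTERFACE

Orientations are given as a unit quaternion [x, y, z, w].
In Python, from station import state, camera, camera_info, job_done, outline_of gives the robot as it stands.
- The arm moves only by the tool send_rows, never from a script. Its argument "rows" is text: rows parted by semicolons, each of 5 numbers parted by spaces: the shift along the tool's x, y, z each as a share of 40 cm, from -1 to 1, then the turn about the tool's z as a share of 360 degrees, from -1 to 1, then the opening, from 0 (shut) to 1 (fully open). In form: tx ty tz yaw gripper; .... A call has exactly 5 rows; each row is the pose to reach, as a shift and turn from the pose measured when the call began, along the tool's axes at that moment, turning the shorter way round; what a row does not reach only later rows make up. A row lasts 1/12 s, in which the tool goes at most 41.7 mm and 7.16 degrees, less where a joint would pass 70% of its speed; a pose out of reach is approached as far as the arm can. A call with a number of a shift or a turn outside -1 to 1 is refused whole. A call with a gripper value outside its range is refused whole. The fingers move at their own pace and stop on an object; "grip_force" is the grip in N (left out, the last holds). Time passes only in rows, so rows that repeat a pose let the fingers close, or fill a call up. It gives the time, the measured TCP pose, the force and the opening at its end, in the units of the state.
- state(): the state, without advancing time (a new reading comes with each control period).
- camera(name): name is "scene" or "top"; returns the picture (384x512x3 uint8, blue, green, red); there is no depth.
- camera_info(name): a dict with "vfov" (degrees; the focal length in pixels is half the picture's height over the tangent of half this angle, whatever the lens; pixels are square), "cx", "cy" (the principal point, pixels), "k1" (the pictures are not rectified: a ray, as slopes to the right and down, at radius r is drawn at 1 + k1 r^2 times it, then the intrinsics apply), "world_from_camera" (4x4, takes a point from camera to world coordinates). Camera axes: x right, y down, z forward; pixel columns grow to the right and rows downward; lengths in m; the calibration is good to about 2 mm. A picture is of the moment at which its call begins. camera_info takes no time and is no camera call.
- job_done(): hands the job in, once; it reports no verdict.
Trained networks look in the newest picture that a camera, given by its name, has taken for a name from the list of things; names that differ only in an ending like _2 or _b are one class to them, and where a whole thing is asked for, a point or a joint stands for the part that bears it (a point fixed in the world has none). Each returns a list of dicts, best first, with "p" (0 to 1); they miss things now and then, are a little off and sometimes report something else, mostly with a low value. They report only what shows in the picture. A call takes as long as a camera call.
- outline_of(label, camera): "mask" (384x512 bool, what is visible of it) and "box" ([left, top, width, height] in pixels, round what is visible of it).
The state is a dict: "time": time; "q": joint angles; "qvel": joint speeds; "joint_torque": joint torques, N m; "tcp_pos": TCP position; "ee_rot": TCP orientation; "wrist_force": force on the tool from outside, world axes, zero at the start; "ft_torque": the same for the moment, N m; "finger_gap": finger opening in m.
Only numpy, scipy, OpenCV 4.12 (cv2) and the standard library are available. Lean on these libraries where they do the work, as an engineer would, in place of code of your own. Each camera call takes 0.05 s, during which the arm holds its last target.

## Working session

There is one attempt and no reset: what is moved stays moved. The work goes in short steps, Python scripts to look and compute and a tool call to move; the robot and the scene stay as the last step left them, time stands still between calls to the robot, and variables do not carry over. Pictures are saved under pics/ and viewed, and the job is handed in when it is done.

Besides the shell and the picture viewer there is one more tool, called after "Emit:" as a command line: name --argument value ..., lists and objects as JSON in quotes. send_rows: Moves the arm, as the interface text tells. Its arguments: {"type":"object","properties":{"rows":{"type":"string"},"grip_force":{"type":"number"}},"required":["rows"]}

```bash
ls; mkdir -p pics
python3 - <<'E'
from station import *
import cv2
print(state())
for n in("scene","top"):
    print(n,camera_info(n)); cv2.imwrite(f"pics/{n}0.png",camera(n))
    for l in("bracket","board","small_bracket","vblock","slug"):
        print(l,[(round(d["p"],2),d["box"]) for d in outline_of(l,n)][:2])
E
```

```text
pics
{'time': 0.0, 'q': array([ 1.30598236e+00,  2.38795791e-01, -1.42737516e-02,  1.31920351e+00,
        8.99199125e-06,  1.57079857e+00]), 'qvel': array([ 4.49319408e-04, -5.38254126e-04,  6.10449926e-04,  4.14627419e-04,
        9.93117341e-05,  2.59226004e-04]), 'joint_torque': array([-1.80179726e-03, -5.38786590e+01,  3.46440232e+01,  1.83585961e-02,
       -5.08072048e-05,  2.24632925e-05]), 'tcp_pos': array([0.13736217, 0.50653434, 0.40406198]), 'ee_rot': array([ 1.32021520e-01,  9.91246575e-01, -7.31307625e-04, -1.01934956e-04]), 'wrist_force': array([-0.72509407, -0.42958663,  0.72960414]), 'ft_torque': array([0.02512557, 0.01294337, 0.01463113]), 'finger_gap': 0.0856276102127808}
scene {'vfov': 48.52762335069448, 'cx': 264.0255964255375, 'cy': 186.41853637060655, 'k1': 0.031847684410432925, 'world_from_camera': array([[ 0.79873117,  0.37494055, -0.47058272,  1.15284149],
       [ 0.60126062, -0.4678989 ,  0.64773165, -0.78655508],
       [ 0.02267572, -0.80030632, -0.59916242,  0.8276635 ],
       [ 0.        ,  0.        ,  0.        ,  1.        ]])}
bracket [(0.8, [217.
[... 213 characters left out ...]
v': 57.22399788186492, 'cx': 249.1443898387926, 'cy': 189.03033188357603, 'k1': 0.004596683839912767, 'world_from_camera': array([[-0.01654636, -0.98956582,  0.14312828,  0.46752309],
       [-0.99981951,  0.01771183,  0.00687253, -0.0193741 ],
       [-0.00933589, -0.14298874, -0.98968028,  0.95233185],
       [ 0.        ,  0.        ,  0.        ,  1.        ]])}
bracket [(0.85, [288.3, 174.0, 33.4, 27.7]), (0.53, [346.9, 131.0, 64.0, 51.4])]
board [(0.62, [183.1, 158.5, 105.0, 86.9])]
small_bracket [(0.63, [307.9, 217.6, 20.9, 19.7]), (0.6, [91.9, 166.5, 40.4, 25.5])]
vblock [(0.62, [275.3, 128.4, 20.6, 23.0]), (0.17, [284.0, 173.1, 39.4, 27.0])]
slug [(0.68, [188.5, 181.4, 13.6, 15.6])]
```

Run:
```python
import cv2
a=cv2.imread("pics/top0.png")[100:270,70:430]; cv2.imwrite("pics/top0c.png",cv2.resize(a,None,fx=2.2,fy=2.2,interpolation=cv2.INTER_CUBIC))
a=cv2.imread("pics/scene0.png")[130:300,140:360]; cv2.imwrite("pics/scene0c.png",cv2.resize(a,None,fx=3.5,fy=3.5,interpolation=cv2.INTER_CUBIC))
```

```text
(no output)
```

View pics/top0c.png

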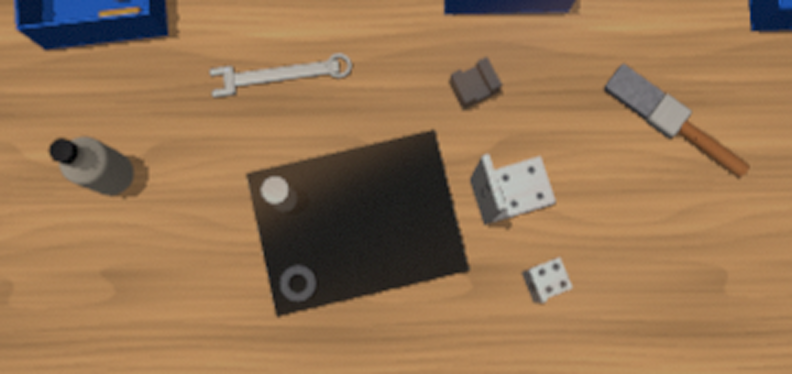

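View pics/scene0c.png

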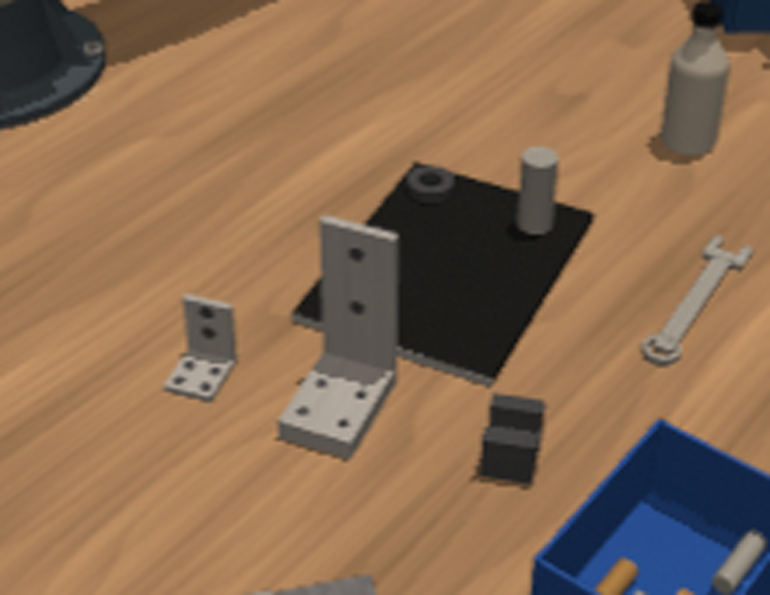

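View pics/top0.png

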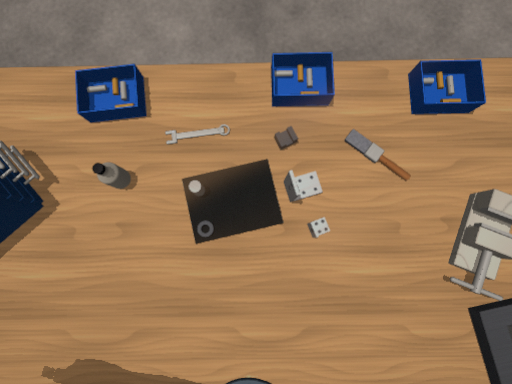

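Top view: the board is at about (233,202) and the bracket at about (303,186), with its leg to the left. The small bracket is at (319,227) and the vblock at (286,138). I'll fit poses by matching silhouettes.

```bash
cat > h.py <<'E'
import numpy as np, cv2
from scipy.optimize import minimize
from station import *
def proj(P,info):
    M=np.linalg.inv(info["world_from_camera"]); P=np.asarray(P)
    c=P@M[:3,:3].T+M[:3,3]; s=c[:,:2]/c[:,2:]
    f=192/np.tan(np.radians(info["vfov"])/2)
    s=s*(1+info["k1"]*(s**2).sum(1,keepdims=True))
    return s*f+[info["cx"],info["cy"]]
def box(x0,x1,y0,y1,z0,z1):
    return np.array([[x,y,z] for x in(x0,x1) for y in(y0,y1) for z in(z0,z1)])
BR=[box(-.008,0,-.03,.03,0,.15),box(-.09,0,-.03,.03,0,.018)]
BO=[box(-.12,.12,-.09,.09,0,.01)]
def tr(P,x,y,a,tilt=0,z=0):
    c,s=np.cos(tilt),np.sin(tilt)   # tilt: top goes to +x
    P=P@np.array([[c,0,s],[0,1,0],[-s,0,c]]).T
    c,s=np.cos(a),np.sin(a)
    return P@np.array([[c,-s,0],[s,c,0],[0,0,1]]).T+[x,y,z]
def rend(parts,info,S=4,**k):
    m=np.zeros((384*S,512*S),np.uint8)
    for p in parts:
        h=cv2.convexHull(((proj(p,info)+.5)*S).astype(np.float32))
        cv2.fillConvexPoly(m,np.round(h).astype(np.int32),255)
    return cv2.resize(m,(512,384),interpolation=cv2.INTER_AREA)/255.
def fit(parts,masks,x0,names=("x","y","a"),fixed={},step=(.02,.02,.15)):
    I={n:camera_info(n) for n in masks}
    def cost(v):
        d=dict(fixed,**dict(zip(names,v))); t=0
        for n,m in masks.items():
            r=rend([tr(p,**d) for p in parts],I[n]); m=m.astype(float)
            t+=1-np.minimum(r,m).sum()/np.maximum(r,m).sum()
        return t
    best=None
    for k in range(3):
        s=np.vstack([x0]+[np.array(x0)+np.eye(len(x0))[i]*step[i]/(2**k)*(-1)**k for i in range(len(x0))])
        r=minimize(cost,x0,method="Nelder-Mead",options=dict(initial_simplex=s,xatol=2e-4,fatol=1e-4)); x0=r.x
    return r.x,r.fun
E
python3 - <<'E'
from h import *
for n in("top","scene"): camera(n)
mb={n:outline_of("board",n)[0]["mask"] for n in("top","scene")}
mk={n:outline_of("bracket",n)[0]["mask"] for n in("top","scene")}
# initial guesses
i=camera_info("top")
def back(u,v,z):
    f=192/np.tan(np.radians(i["vfov"])/2); d=i["world_from_camera"][:3,:3]@[(u-i["cx"])/f,(v-i["cy"])/f,1]; o=i["world_from_camera"][:3,3]
    return o+d*(z-o[2])/d[2]
b0=back(233,202,.01); k0=back(291,188,0); print(b0,k0)
print("board top",fit(BO,{"top":mb["top"]},[b0[0],b0[1],1.8]))
print("board both",fit(BO,mb,[b0[0],b0[1],1.8]))
for s in(["top"],["scene"],["top","scene"]):
    print("br",s,fit(BR,{n:mk[n] for n in s},[k0[0],k0[1],1.8]))
for l,w in(("small_bracket",0),("vblock",0),("slug",.085)):
    for n in["top"]:
        b=outline_of(l,n)[0]["box"]; print(l,back(b[0]+b[2]/2,b[1]+b[3]/2,.03))
for n in("top","scene"):
    im=camera(n)
    cv2.imwrite(f"pics/m_{n}.png",np.clip(im*.6+np.dstack([mb[n]*90,mk[n]*90,0*mk[n]]),0,255).astype(np.uint8))
E
```

```text
[0.56930956 0.03120903 0.01      ] [ 0.60604725 -0.12714281  0.        ]
board top (array([0.573014  , 0.03321688, 1.78661317]), np.float64(0.07077508918635012))
board both (array([0.5736019 , 0.03424589, 1.78593215]), np.float64(0.36147996262536297))
br ['top'] (array([ 0.59568499, -0.11407144,  1.85038243]), np.float64(0.03772539401371677))
br ['scene'] (array([ 0.59692329, -0.11369996,  1.83235981]), np.float64(0.038914636159325444))
br ['top', 'scene'] (array([ 0.59645985, -0.11359004,  1.84096508]), np.float64(0.08090819563918761))Traceback (most recent call last):
  File "<stdin>", line 17, in <module>
IndexError: list index out of range
```

Run:
```python
from h import *
im={n:camera(n) for n in("top","scene")}
crop={"top":(130,260,170,350),"scene":(160,280,180,330)}
for n in im:
    S=4;a=cv2.resize(im[n],None,fx=S,fy=S,interpolation=cv2.INTER_CUBIC)
    for P,c in((tr(BO[0],.5733,.0336,1.7865),(0,255,255)),(tr(BR[0],.5965,-.1136,1.841),(0,255,0)),(tr(BR[1],.5965,-.1136,1.841),(0,0,255))):
        p=np.round((proj(P,camera_info(n))+.5)*S).astype(int)
        for i in range(8):
            for b in(1,2,4):
                if not i&b: cv2.line(a,tuple(map(int,p[i])),tuple(map(int,p[i|b])),c,1)
    r0,r1,c0,c1=crop[n]; cv2.imwrite(f"pics/ov_{n}.png",a[r0*S:r1*S,c0*S:c1*S])
```

```text
(no output)
```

View pics/ov_top.png

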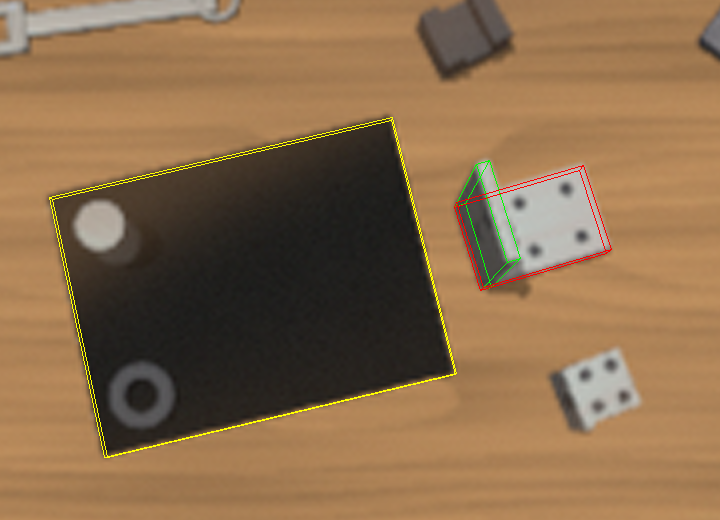

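View pics/ov_scene.png

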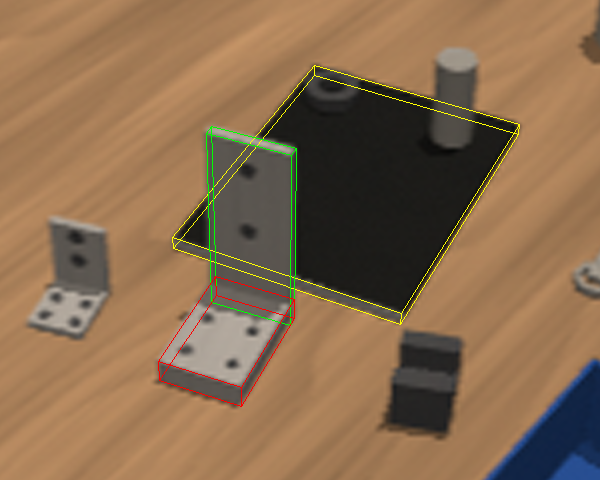

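```bash
cat >> h.py <<'E'
BA=1.7865; BX,BY=.5733,.0336
ex=np.array([np.cos(BA),np.sin(BA)]); ey=np.array([-ex[1],ex[0]])
STOP=np.array([BX,BY])-.12*ex
def uv(p): d=np.asarray(p)[:2]-STOP; return np.array([d@ex,d@ey])
def plan(u,v,ztip,quiet=0):
    """target of fingertip centre in stop frame -> shares"""
    from scipy.spatial.transform import Rotation as R
    s=state(); p=np.append(STOP+u*ex+v*ey,ztip+.173)
    Rm=R.from_quat(s["ee_rot"]).as_matrix()
    d=Rm.T@(p-s["tcp_pos"])
    ya=np.arctan2(Rm[1,1],Rm[0,1]); tgt=BA-np.pi/2
    w=(tgt-ya+np.pi/2)%np.pi-np.pi/2
    print("t",round(s["time"],2),"tip uv",uv(s["tcp_pos"]).round(4),"z",round(s["tcp_pos"][2]-.173,4),"F(u,v,z)",(s["wrist_force"][:2]@ex).round(2),(s["wrist_force"][:2]@ey).round(2),s["wrist_force"][2].round(2),"gap",round(s["finger_gap"],4))
    print("shares",(d/.4).round(4),"yaw",round(-w/2/np.pi,4),"toolx.u",(Rm[:2,0]@ex).round(3),"tooly.v",(Rm[:2,1]@ey).round(3))
E
python3 - <<'E'
from h import *
print("bracket heel uv",uv([.5965,-.1136]), "footend",uv(np.array([.5965,-.1136])-.09*np.array([np.cos(1.841),np.sin(1.841)])))
plan(-.155,.01,.2)
E
```

```text
bracket heel uv [-0.0287544   0.00884357] footend [-0.11862077  0.00394099]
t 1.05 tip uv [0.6754 0.3245] z 0.2317 F(u,v,z) 0.51 -1.26 0.49 gap 0.0854
shares [-1.6569 -1.4774  0.0794] yaw 0.1735 toolx.u 0.462 tooly.v -0.462
```

Emit:
send_rows --rows "-0.08 -0.07 0 0.017 0.24;-0.16 -0.14 0 0.034 0.24;-0.24 -0.21 0 0.051 0.24;-0.32 -0.28 0 0.068 0.24;-0.39 -0.35 0 0.085 0.24" --grip_force 30

```text
time: 1.47
tcp_pos: [0.2512, 0.3304, 0.4047]
ee_rot: [0.391, 0.92, 0.0, 0.0]
wrist_force: [0.6, 0.2, 0.6]
finger_gap: 0.0255
```

```bash
python3 -c "
from h import *
plan(-.155,.01,.2)"
```

```text
t 1.47 tip uv [0.4788 0.2511] z 0.2317 F(u,v,z) 0.03 -0.58 0.62 gap 0.0255
shares [-1.6654 -0.3174  0.0793] yaw 0.0878 toolx.u 0.852 tooly.v -0.852
```

Emit:
send_rows --rows "-0.1 -0.02 0 0.018 0.24;-0.2 -0.04 0 0.036 0.24;-0.3 -0.06 0 0.054 0.24;-0.4 -0.08 0 0.071 0.24;-0.5 -0.1 0 0.088 0.24"

```text
time: 1.88
tcp_pos: [0.3617, 0.1567, 0.4051]
ee_rot: [0.629, 0.777, 0.001, 0.0]
wrist_force: [1.6, 0.4, 0.3]
finger_gap: 0.0206
```

```bash
python3 -c "
from h import *
plan(-.155,.01,.2)"
```

```text
t 1.88 tip uv [0.2856 0.1803] z 0.2321 F(u,v,z) 0.0 -1.63 0.3 gap 0.0206
shares [-1.0987  0.4326  0.0803] yaw -0.001 toolx.u 1.0 tooly.v -1.0
```

Emit:
send_rows --rows "-0.1 0.04 0 0 0.24;-0.19 0.08 0 0 0.24;-0.28 0.12 0 0 0.24;-0.37 0.15 0 0 0.24;-0.46 0.18 0 0 0.24"

```text
time: 2.3
tcp_pos: [0.4712, -0.0104, 0.4052]
ee_rot: [0.63, 0.777, 0.001, 0.001]
wrist_force: [0.9, 0.3, 0.2]
finger_gap: 0.021
```

Emit:
send_rows --rows "-0.1 0.04 0 0 0.24;-0.19 0.08 0 0 0.24;-0.28 0.12 0 0 0.24;-0.37 0.15 0 0 0.24;-0.46 0.18 0 0 0.24"

```text
time: 2.72
tcp_pos: [0.5805, -0.1775, 0.4051]
ee_rot: [0.63, 0.777, 0.001, 0.001]
wrist_force: [0.9, -0.3, 0.6]
finger_gap: 0.0204
```

```bash
python3 -c "
from h import *
plan(-.155,.006,.01)"
```

```text
t 2.72 tip uv [-0.0878  0.0381] z 0.2321 F(u,v,z) -0.45 -0.84 0.55 gap 0.0204
shares [-0.1678  0.0803  0.5554] yaw -0.0011 toolx.u 1.0 tooly.v -1.0
```

Emit:
send_rows --rows "-0.09 0.04 0 0 0.24;-0.168 0.08 0 -0.001 0.24;-0.168 0.08 0.1 -0.001 0.24;-0.168 0.08 0.2 -0.001 0.24;-0.168 0.08 0.28 -0.001 0.24"

```text
time: 3.13
tcp_pos: [0.6261, -0.2374, 0.2905]
ee_rot: [0.628, 0.778, 0.001, 0.0]
wrist_force: [0.4, 0.1, -0.6]
finger_gap: 0.0207
```

Emit:
send_rows --rows "0 0 0.06 0 0.24;0 0 0.12 0 0.24;0 0 0.17 0 0.24;0 0 0.21 0 0.24;0 0 0.21 0 0.24"

```text
time: 3.55
tcp_pos: [0.625, -0.2368, 0.2027]
ee_rot: [0.628, 0.778, -0.0, -0.003]
wrist_force: [-1.1, 0.6, -0.0]
finger_gap: 0.0208
```

```bash
python3 -c "
from h import *
plan(-.155,.006,.01)
a=camera('scene')[150:330,170:350]; cv2.imwrite('pics/s1.png',cv2.resize(a,None,fx=3.3,fy=3.3,interpolation=cv2.INTER_CUBIC))"
```

```text
t 3.55 tip uv [-0.1552  0.0074] z 0.0297 F(u,v,z) 0.78 0.95 -0.02 gap 0.0208
shares [0.0004 0.0036 0.0492] yaw -0.0003 toolx.u 1.0 tooly.v -1.0
```

View pics/s1.png

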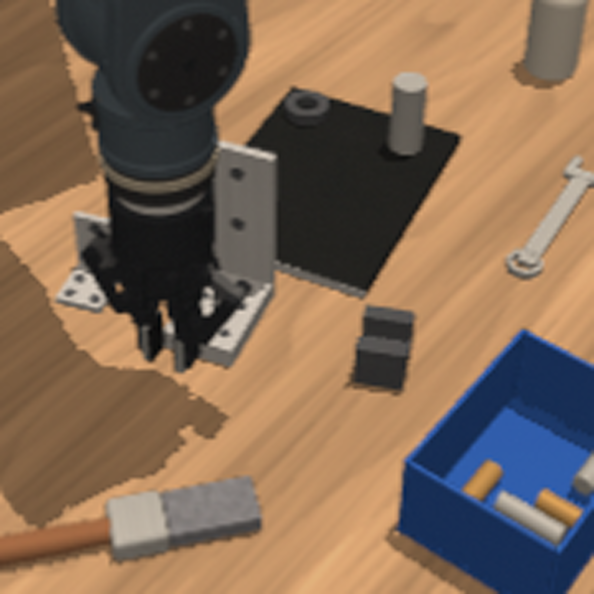

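Emit:
send_rows --rows "0 0.004 0.025 0 0.24;0 0.004 0.05 0 0.24;0.02 0.004 0.05 0 0.24;0.04 0.004 0.05 0 0.24;0.04 0.004 0.05 0 0.24"

```text
time: 4.02
tcp_pos: [0.6234, -0.2194, 0.1851]
ee_rot: [0.627, 0.779, 0.0, -0.002]
wrist_force: [0.6, -1.2, 0.4]
finger_gap: 0.0205
```

```bash
python3 -c "
from h import *
plan(-.101,.006,.01)"
```

```text
t 4.02 tip uv [-0.1378  0.0052] z 0.0121 F(u,v,z) -1.28 -0.35 0.38 gap 0.0205
shares [ 0.0921 -0.002   0.0056] yaw -0.0002 toolx.u 1.0 tooly.v -1.0
```

Emit:
send_rows --rows "0.01 0 0.006 0 0.24;0.02 0 0.006 0 0.24;0.03 0 0.006 0 0.24;0.04 0 0.006 0 0.24;0.05 0 0.006 0 0.24"

```text
time: 4.43
tcp_pos: [0.6191, -0.1997, 0.1831]
ee_rot: [0.627, 0.779, 0.0, -0.001]
wrist_force: [-0.1, -3.1, -0.2]
finger_gap: 0.0206
```

```bash
cat > see.py <<'E'
import sys
from h import *
k=sys.argv[1]
out=[]
for n,(r0,r1,c0,c1) in dict(scene=(150,290,180,340),top=(110,250,210,370)).items():
    out.append(cv2.resize(camera(n)[r0:r1,c0:c1],(400,350) if 0 else None,fx=2.5,fy=2.5,interpolation=cv2.INTER_CUBIC))
cv2.imwrite(f"pics/see{k}.png",np.hstack(out))
plan(-.101,.006,.01)
E
python3 see.py 2
```

```text
t 4.53 tip uv [-0.1172  0.0051] z 0.01 F(u,v,z) -0.08 -1.01 0.78 gap 0.0207
shares [ 0.0406 -0.0022  0.0002] yaw -0.0001 toolx.u 1.0 tooly.v -1.0
```

View pics/see2.png

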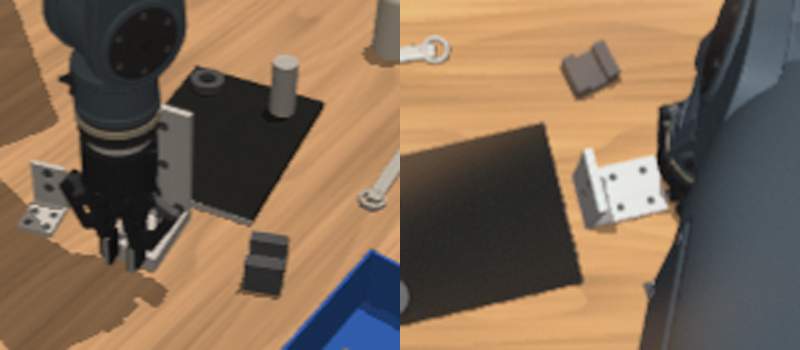

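Emit:
send_rows --rows "0.008 0 0 0 0.24;0.016 0 0 0 0.24;0.023 0 0 0 0.24;0.03 0 0 0 0.24;0.036 0 0 0 0.24"

```text
time: 4.95
tcp_pos: [0.6159, -0.1849, 0.183]
ee_rot: [0.627, 0.779, 0.001, -0.002]
wrist_force: [0.5, -2.3, -0.9]
finger_gap: 0.0207
```

```bash
python3 see.py 3
```

```text
t 5.05 tip uv [-0.1023  0.0051] z 0.01 F(u,v,z) -0.03 0.35 0.84 gap 0.0205
shares [ 0.0031 -0.0021  0.0001] yaw -0.0 toolx.u 1.0 tooly.v -1.0
```

View pics/see3.png

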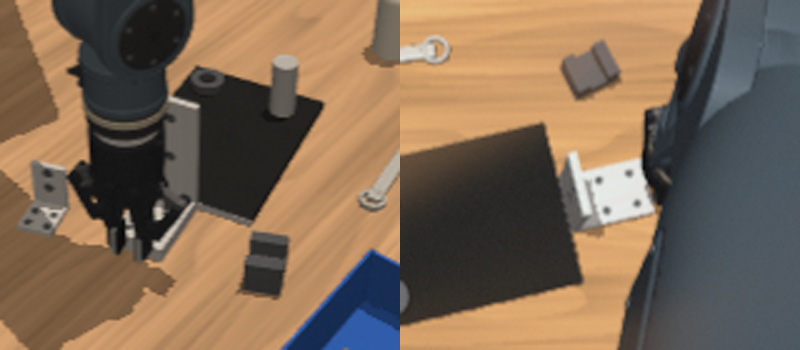

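Emit:
send_rows --rows "0.004 0 0 0 0.24;0.007 0 0 0 0.24;0.01 0 0 0 0.24;0.013 0 0 0 0.24;0.016 0 0 0 0.24"

```text
time: 5.47
tcp_pos: [0.6154, -0.1814, 0.184]
ee_rot: [0.628, 0.778, -0.002, 0.002]
wrist_force: [2.4, -26.2, 0.4]
finger_gap: 0.0207
```

```bash
python3 see.py 4
```

```text
t 5.57 tip uv [-0.0991  0.005 ] z 0.011 F(u,v,z) -20.66 3.28 0.35 gap 0.0207
shares [-0.0046 -0.0025  0.0026] yaw -0.0005 toolx.u 1.0 tooly.v -1.0
```

View pics/see4.png

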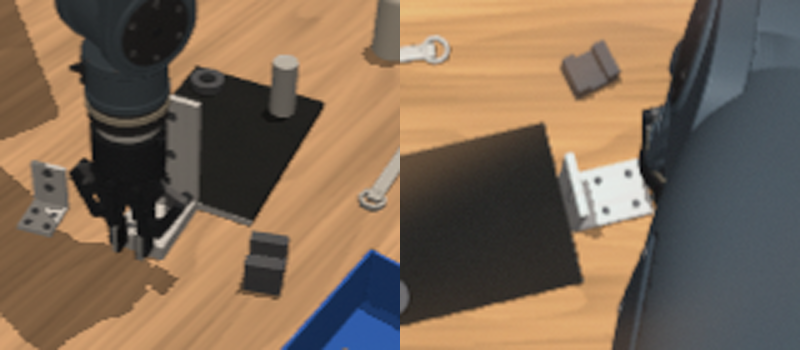

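The force rose to 26 N, so the heel is against the stop. Next I back off, rise, and go in behind the leg.

Emit:
send_rows --rows "-0.03 0 0 0 0.24;-0.045 0 -0.06 0 0.24;-0.045 -0.003 -0.16 0 0.24;-0.045 -0.003 -0.26 0 0.24;-0.045 -0.003 -0.3 0 0.24"

```text
time: 5.98
tcp_pos: [0.6186, -0.1993, 0.3095]
ee_rot: [0.628, 0.778, -0.0, 0.004]
wrist_force: [0.6, -1.0, 1.4]
finger_gap: 0.0201
```

```bash
cat > fb.py <<'E'
import sys
from h import *
m={}
for n in ("top","scene"):
    camera(n); o=outline_of("bracket",n)
    o=[q for q in o if q["p"]>.4]
    print(n,[(round(q["p"],2),q["box"]) for q in o][:3])
    if o: m[n]=o[0]["mask"]
E
python3 - <<'E'
from h import *
plan(-.032,.006,.1)
m={}
camera("top"); o=outline_of("bracket","top"); print(o[0]["p"],o[0]["box"])
r=fit(BR,{"top":o[0]["mask"]},[*(STOP+.006*ey),1.7865]); print(r,uv(r[0]),state()["q"].round(2))
E
python3 see.py 5
```

```text
t 5.98 tip uv [-0.1172  0.0056] z 0.1365 F(u,v,z) -1.09 -0.38 1.35 gap 0.0201
shares [ 0.2135 -0.0021  0.0898] yaw -0.0005 toolx.u 1.0 tooly.v -1.0
0.78 [277.0, 173.2, 34.8, 33.6]
(array([ 0.59286969, -0.08561168,  1.81654173]), np.float64(0.0620242824787437)) [-0.00063767  0.00639928] [-0.31  0.49  0.12  1.19 -0.    1.05]
t 6.18 tip uv [-0.1165  0.0062] z 0.1311 F(u,v,z) -0.48 0.94 -0.66 gap 0.0203
shares [0.0401 0.0006 0.3027] yaw -0.0004 toolx.u 1.0 tooly.v -1.0
```

View pics/see5.png

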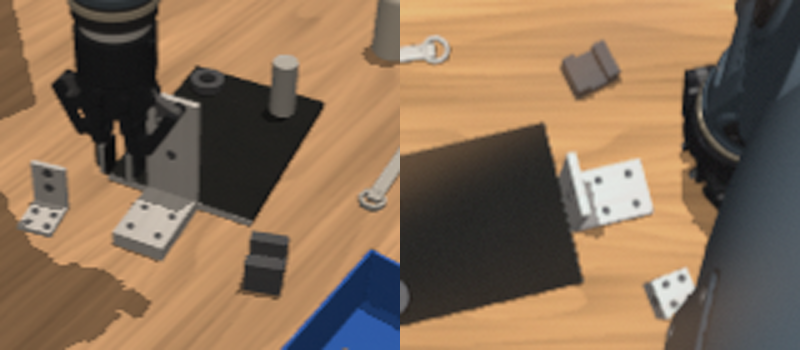

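Emit:
send_rows --rows "0.06 0 0 0 0.24;0.13 0 0.02 0 0.24;0.18 0 0.05 0 0.24;0.2 0 0.078 0 0.24;0.205 0 0.078 0 0.24"

```text
time: 6.6
tcp_pos: [0.5989, -0.1169, 0.2688]
ee_rot: [0.627, 0.779, -0.003, -0.002]
wrist_force: [-1.0, -0.9, 0.3]
finger_gap: 0.0205
```

```bash
python3 see.py 6
```

```text
t 6.7 tip uv [-0.0342  0.0064] z 0.0983 F(u,v,z) -0.11 0.26 0.3 gap 0.0205
shares [-0.1664  0.0019  0.2211] yaw -0.0003 toolx.u 1.0 tooly.v -1.0
```

View pics/see6.png

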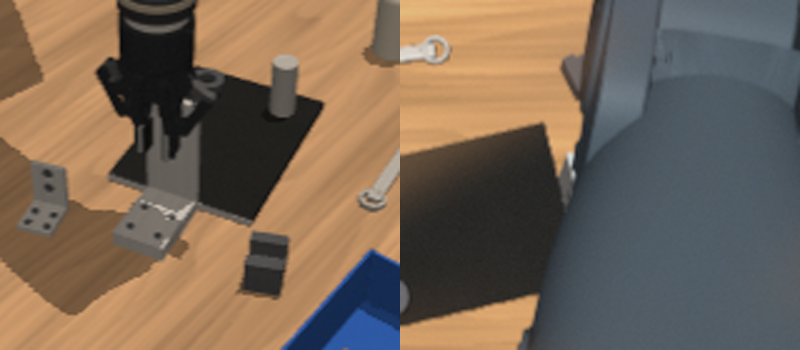

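Emit:
send_rows --rows "0.02 0 0.002 0 0.24;0.035 0 0.004 0 0.24;0.05 0 0.006 0 0.24;0.06 0 0.008 0 0.24;0.07 0 0.01 0 0.24"

```text
time: 7.12
tcp_pos: [0.5942, -0.0908, 0.2675]
ee_rot: [0.628, 0.778, -0.002, 0.001]
wrist_force: [-0.3, -1.2, 1.3]
finger_gap: 0.0201
```

Emit:
send_rows --rows "0.012 0 0.002 0 0.24;0.024 0 0.004 0 0.24;0.036 0 0.006 0 0.24;0.048 0 0.008 0 0.24;0.058 0 0.01 0 0.24"

```text
time: 7.53
tcp_pos: [0.5891, -0.0676, 0.2633]
ee_rot: [0.628, 0.779, -0.002, 0.001]
wrist_force: [0.2, -1.1, 0.4]
finger_gap: 0.0203
```

```bash
python3 see.py 7
```

```text
t 7.63 tip uv [0.0179 0.0062] z 0.0902 F(u,v,z) -1.29 -1.23 -0.24 gap 0.0207
shares [-0.2967  0.0014  0.2015] yaw -0.0002 toolx.u 1.0 tooly.v -1.0
```

View pics/see7.png

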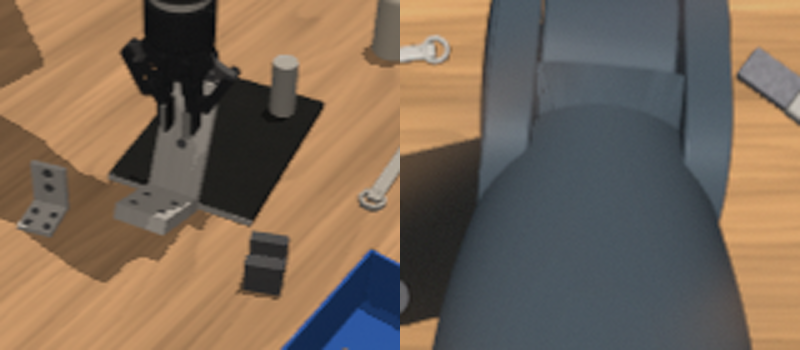

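It's tipping as planned, about 20° so far.

Emit:
send_rows --rows "0.012 0 0 0 0.24;0.024 0 0 0 0.24;0.034 0 0.001 0 0.24;0.044 0 0.002 0 0.24;0.054 0 0.003 0 0.24"

```text
time: 8.05
tcp_pos: [0.5844, -0.0459, 0.2619]
ee_rot: [0.627, 0.779, -0.002, 0.0]
wrist_force: [0.4, -1.2, -0.0]
finger_gap: 0.0207
```

```bash
python3 see.py 8
```

```text
t 8.15 tip uv [0.0402 0.0063] z 0.0889 F(u,v,z) 0.02 0.56 -0.04 gap 0.0206
shares [-0.3524  0.0014  0.1982] yaw -0.0001 toolx.u 1.0 tooly.v -1.0
```

View pics/see8.png

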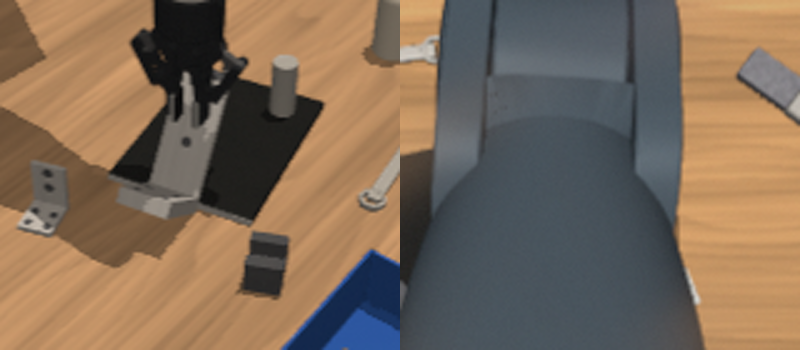

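Emit:
send_rows --rows "0.008 0 0 0 0.24;0.016 0 0 0 0.24;0.024 0 0 0 0.24;0.03 0 0.001 0 0.24;0.035 0 0.001 0 0.24"

```text
time: 8.57
tcp_pos: [0.5812, -0.0317, 0.2614]
ee_rot: [0.627, 0.779, -0.002, 0.0]
wrist_force: [-0.2, -0.8, -0.0]
finger_gap: 0.0202
```

```bash
cat > tiltfit.py <<'E'
from h import *
def vis(n):
    o=[q for q in outline_of("bracket",n)]
    return o[0] if o else None
def fitscene(t0=.78,use=("scene",)):
    """edge fit: model tilt with heel at (u=hu, z=hz); mask may be occluded by hand -> penalise mask outside model, and boundary"""
    ms={n:vis(n) for n in use}
    I={n:camera_info(n) for n in use}
    def cost(v):
        hu,t=v; z=0
        # back face must touch edge(0,.01): heel z from line
        hz=.01-(0-hu)/np.tan(t) if t>.2 else 0
        x,y=STOP+hu*ex+.006*ey; c=0
        for n in use:
            m=ms[n]["mask"].astype(float); r=rend([tr(p,x,y,BA,t,hz) for p in BR],I[n])
            c+=1-np.minimum(r,m).sum()/np.maximum(r,m).sum()
        return c
    best=min((minimize(cost,[-.01*np.tan(min(t,1.2)) if t<1.2 else -.02,t],method="Nelder-Mead",options=dict(initial_simplex=[[-.01,t],[-.015,t],[-.01,t+.1]],xatol=1e-4,fatol=1e-4)) for t in (t0-.15,t0,t0+.15)),key=lambda r:r.fun)
    hu,t=best.x
    print("p",[round(ms[n]["p"],2) for n in use],"heel u",hu.round(4),"heel z",round(.01+hu/np.tan(t),4),"tilt",np.degrees(t).round(1),"cost",round(best.fun,3))
    return best.x
if __name__=="__main__":
    import sys
    camera("scene"); fitscene(float(sys.argv[1]))
E
python3 see.py 9; python3 tiltfit.py .75
```

```text
t 8.67 tip uv [0.0545 0.0062] z 0.0884 F(u,v,z) 0.13 0.57 0.73 gap 0.0205
shares [-0.3883  0.0013  0.1971] yaw -0.0 toolx.u 1.0 tooly.v -1.0
p [0.8] heel u -0.0157 heel z -0.003 tilt 50.4 cost 0.168
```

View pics/see9.png

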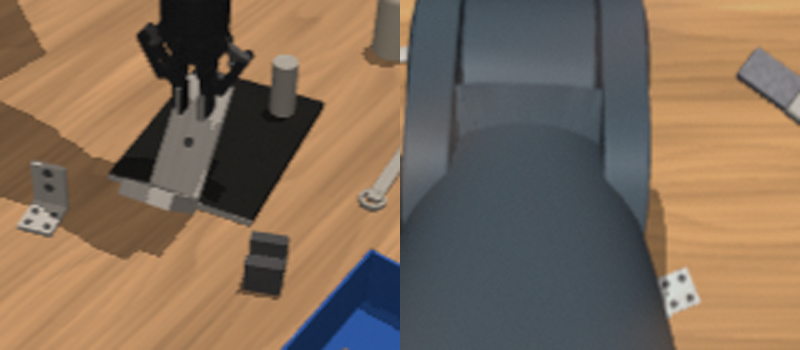

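Leaning at about 45°, judging from the finger contact. I'll retreat into the V above the foot, check it stays, and turn the hand 90° so one finger faces the leg and the other faces the foot.

Emit:
send_rows --rows "-0.01 0 0 0 0.24;-0.03 0 -0.01 0 0.24;-0.06 0 -0.03 0 0.24;-0.1 0 -0.06 -0.01 0.24;-0.14 0 -0.085 -0.03 0.24"

```text
time: 9.18
tcp_pos: [0.5937, -0.088, 0.2969]
ee_rot: [0.55, 0.835, -0.002, 0.0]
wrist_force: [0.7, -0.0, 0.2]
finger_gap: 0.0205
```

```bash
python3 see.py 10; python3 tiltfit.py .75
```

```text
t 9.28 tip uv [-0.0048  0.0057] z 0.125 F(u,v,z) 0.33 -0.94 -0.31 gap 0.0204
shares [-0.2347 -0.046   0.2886] yaw 0.0301 toolx.u 0.982 tooly.v -0.982
p [0.56] heel u -0.0129 heel z -0.0019 tilt 47.3 cost 0.176
```

View pics/see10.png

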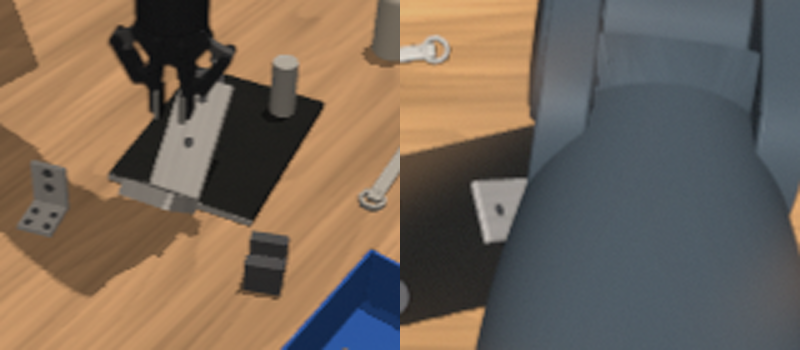

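Emit:
send_rows --rows "0 0 0 -0.019 0.4;0 0 0 -0.038 0.5;0 0 0 -0.057 0.6;0 0 0 -0.076 0.65;0 0 0 -0.095 0.65"

```text
time: 9.8
tcp_pos: [0.5931, -0.0872, 0.2955]
ee_rot: [0.282, 0.959, -0.002, -0.001]
wrist_force: [0.2, -0.4, -0.2]
finger_gap: 0.0552
```

Emit:
send_rows --rows "0 0 0 -0.019 0.65;0 0 0 -0.038 0.65;0 0 0 -0.057 0.65;0 0 0 -0.076 0.65;0 0 0 -0.095 0.65"

```text
time: 10.22
tcp_pos: [0.5928, -0.0867, 0.295]
ee_rot: [-0.014, 1.0, -0.001, -0.002]
wrist_force: [-0.2, -0.2, -0.1]
finger_gap: 0.0555
```

```bash
sed -i 's/tgt=BA-np.pi\/2/tgt=BA/; s/,"toolx.u".*$/,"toolx.v",(Rm[:2,0]@ey).round(3),"tooly.u",(Rm[:2,1]@ex).round(3))/; s/def plan(u,v,ztip,quiet=0)/def plan(u=-.003,v=.006,ztip=.06)/' h.py; sed -i 's/^plan.*/plan()/' see.py; python3 see.py 11; python3 -c "
from h import *
camera('top'); o=outline_of('bracket','top')
for q in o[:2]: print(q['p'],q['box'])
I=camera_info('top')
for th in (42,44,46,48,50):
  t=np.radians(th); hu=-.01*np.tan(t); x,y=STOP+hu*ex+.006*ey
  print(th,proj(tr(np.array([[0,.03,.15],[0,-.03,.15],[-.008,.03,.15]]),x,y,BA,t,0),I).round(1).tolist())
"
```

```text
t 10.32 tip uv [-0.0018  0.0067] z 0.1221 F(u,v,z) 0.44 0.5 -0.53 gap 0.0559
shares [-0.0029 -0.0023  0.1551] yaw -0.0304 toolx.v 0.982 tooly.u 0.982
0.68 [242.5, 182.1, 12.0, 25.3]
42 [[244.7, 207.6], [239.0, 183.6], [247.1, 206.9]]
44 [[243.4, 208.1], [237.8, 184.1], [245.7, 207.3]]
46 [[242.2, 208.5], [236.7, 184.6], [244.4, 207.8]]
48 [[241.2, 208.9], [235.6, 185.1], [243.2, 208.2]]
50 [[240.2, 209.3], [234.6, 185.6], [242.1, 208.6]]
```

View pics/see11.png

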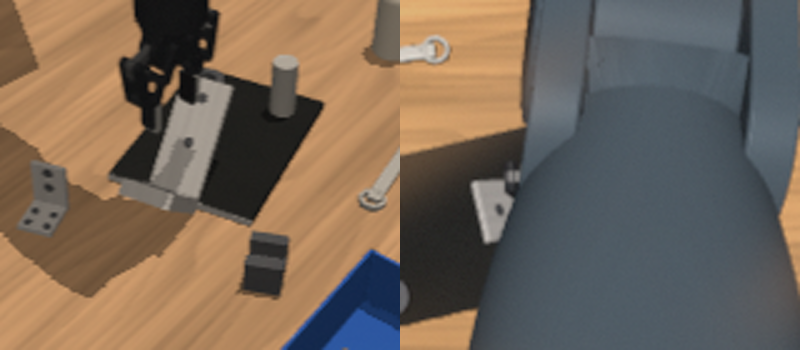

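The top view shows the leg's end corners at (239,183) and (245,207), so the tilt is about 42° and it's stable. I'll finish the turn and lower into the V.

Emit:
send_rows --rows "-0.001 -0.005 0 -0.016 0.59;-0.002 -0.012 0.02 -0.0304 0.59;-0.002 -0.012 0.05 -0.0304 0.59;-0.002 -0.012 0.08 -0.0304 0.59;-0.002 -0.012 0.1 -0.0304 0.59"

```text
time: 10.83
tcp_pos: [0.5933, -0.0917, 0.2541]
ee_rot: [-0.103, 0.995, -0.001, -0.002]
wrist_force: [0.2, 0.3, -1.4]
finger_gap: 0.0505
```

```bash
sed -i 's/u=-.003,v=.006,ztip=.06/u=-.007,v=.006,ztip=.058/' h.py; python3 see.py 12
```

```text
t 10.93 tip uv [-0.0065  0.0075] z 0.0808 F(u,v,z) -0.68 -0.41 0.6 gap 0.0502
shares [-0.0041 -0.0011  0.0569] yaw -0.0013 toolx.v 1.0 tooly.u 1.0
```

View pics/see12.png

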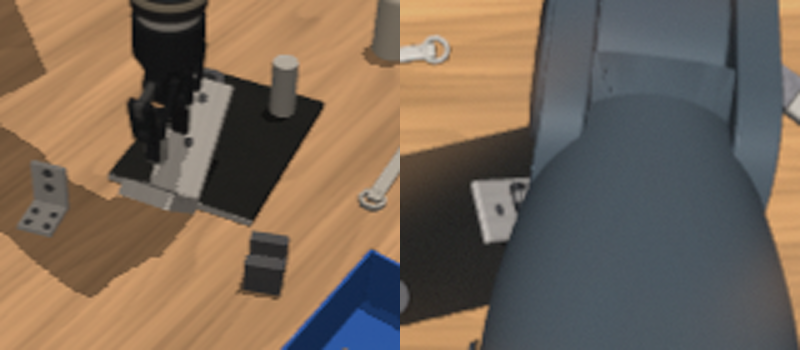

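Emit:
send_rows --rows "-0.002 0 0.01 0 0.59;-0.004 0 0.02 0 0.59;-0.004 0 0.03 0 0.59;-0.004 0 0.04 0 0.59;-0.004 0 0.05 0 0.59"

```text
time: 11.35
tcp_pos: [0.5946, -0.0913, 0.2335]
ee_rot: [-0.103, 0.995, -0.001, -0.003]
wrist_force: [0.7, -0.1, 0.3]
finger_gap: 0.0506
```

```bash
python3 see.py 13
```

```text
t 11.45 tip uv [-0.0065  0.0062] z 0.0601 F(u,v,z) 0.23 0.24 0.21 gap 0.0506
shares [-0.0006 -0.0013  0.0052] yaw -0.0014 toolx.v 1.0 tooly.u 1.0
```

View pics/see13.png

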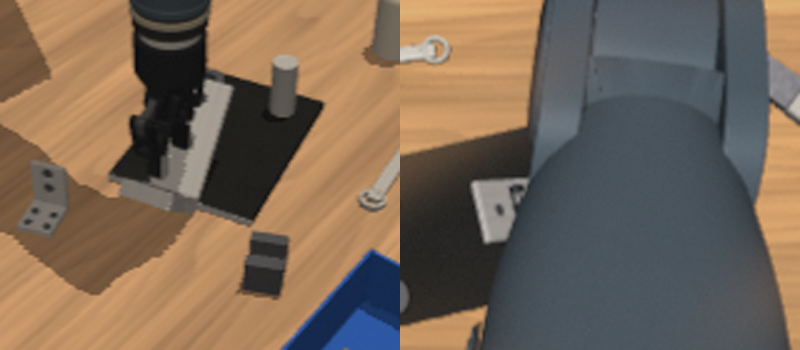

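```bash
cat > tt.py <<'E'
from h import *
def tilt(img=None,B=False):
    im=camera("top") if img is None else img
    g=cv2.cvtColor(im,cv2.COLOR_BGR2GRAY); I=camera_info("top")
    th=np.radians(np.arange(32,92,.25)); out=[]
    for v in np.arange(-.022,.035,.004):
        P=[]
        for t in th:
            d=min(.01/np.cos(t),.018) if t<1.55 else .018
            hu=-d*np.sin(t); hz=.01-d*np.cos(t); x,y=STOP+hu*ex
            P.append(tr(np.array([[0,v,.15]]),x,y,BA,t,hz)[0])
        p=proj(np.array(P),I).astype(np.float32)
        s=cv2.remap(g,p[:,:1].copy(),p[:,1:].copy(),cv2.INTER_LINEAR)[:,0].astype(float)
        k=np.where((s[:-1]>=100)&(s[1:]<100))[0]
        out.append((round(v*1000),[float(np.degrees(th[j]).round(1)) for j in k]))
    return out
if __name__=="__main__":
    for o in tilt(): print(*o,end="; ")
    print(); plan()
E
python3 tt.py
```

```text
-22 [43.5]; -18 [43.8]; -14 [43.8]; -10 [43.8]; -6 [43.8]; -2 [43.8]; 2 [43.5]; 6 [43.8]; 10 [43.8]; 14 [43.5]; 18 [43.8]; 22 [43.5]; 26 [43.8]; 30 [43.8]; 34 [41.2]; 
t 11.5 tip uv [-0.0065  0.0061] z 0.0605 F(u,v,z) -1.08 0.28 0.09 gap 0.0503
shares [-0.0004 -0.0012  0.0061] yaw -0.0013 toolx.v 1.0 tooly.u 1.0
```

Emit:
send_rows --rows "0 0 0 -0.001 0.66;0 -0.001 0 -0.001 0.68;0 -0.001 0 -0.001 0.68;0 -0.001 0 -0.001 0.68;0 -0.001 0 -0.001 0.68"

```text
time: 11.92
tcp_pos: [0.5945, -0.0917, 0.2336]
ee_rot: [-0.107, 0.994, -0.001, -0.003]
wrist_force: [-0.4, -0.5, -0.2]
finger_gap: 0.0584
```

```bash
python3 tt.py; python3 see.py 14
```

```text
-22 [43.5]; -18 [43.8]; -14 [43.8]; -10 [43.5]; -6 [43.8]; -2 [43.8]; 2 [43.5]; 6 [43.8]; 10 [43.8]; 14 [43.5]; 18 [43.8]; 22 [43.5]; 26 [43.8]; 30 [43.8]; 34 [41.5]; 
t 11.97 tip uv [-0.007   0.0061] z 0.0606 F(u,v,z) 1.01 0.58 0.12 gap 0.058
shares [-0.0004 -0.0001  0.0064] yaw -0.0004 toolx.v 1.0 tooly.u 1.0
t 12.07 tip uv [-0.0069  0.0061] z 0.0605 F(u,v,z) -0.01 -0.07 0.16 gap 0.0581
shares [-0.0004 -0.0002  0.0063] yaw -0.0004 toolx.v 1.0 tooly.u 1.0
```

View pics/see14.png

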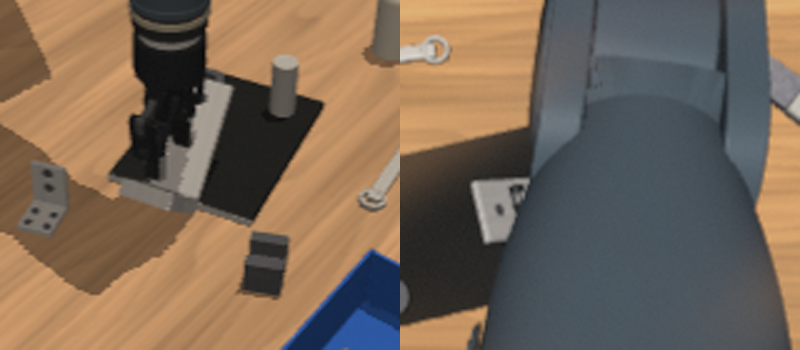

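Emit:
send_rows --rows "0 0.003 0 0 0.68;0 0.006 0 0 0.68;0 0.009 0 0 0.68;0 0.012 0 0 0.68;0 0.012 0 0 0.68"

```text
time: 12.48
tcp_pos: [0.5934, -0.0867, 0.2335]
ee_rot: [-0.107, 0.994, -0.001, -0.003]
wrist_force: [-0.2, 0.3, -0.2]
finger_gap: 0.058
```

```bash
python3 tt.py
```

```text
-22 [43.5]; -18 [43.8]; -14 [43.8]; -10 [43.5]; -6 [43.8]; -2 [43.8]; 2 [43.5]; 6 [43.8]; 10 [43.8]; 14 [43.5]; 18 [43.8]; 22 [43.5]; 26 [43.8]; 30 [43.8]; 34 [41.2]; 
t 12.53 tip uv [-0.002   0.0061] z 0.0605 F(u,v,z) -0.11 -0.75 -0.94 gap 0.0583
shares [-0.0003 -0.0126  0.0064] yaw -0.0003 toolx.v 1.0 tooly.u 1.0
```

Emit:
send_rows --rows "0 0.003 0 0 0.68;0 0.006 0 0 0.68;0 0.009 0 0 0.68;0 0.012 0 0 0.68;0 0.012 0 0 0.68"

```text
time: 12.95
tcp_pos: [0.5924, -0.0819, 0.2335]
ee_rot: [-0.107, 0.994, -0.001, -0.003]
wrist_force: [-0.3, -0.1, -0.2]
finger_gap: 0.0579
```

```bash
python3 tt.py
```

```text
-22 [43.5]; -18 [43.8]; -14 [43.8]; -10 [43.5]; -6 [43.8]; -2 [43.8]; 2 [43.5]; 6 [43.8]; 10 [43.8]; 14 [43.5]; 18 [43.8]; 22 [43.5]; 26 [43.8]; 30 [43.8]; 34 []; 
t 13.0 tip uv [0.003  0.0061] z 0.0605 F(u,v,z) -0.01 0.92 0.96 gap 0.0584
shares [-0.0003 -0.0249  0.0063] yaw -0.0003 toolx.v 1.0 tooly.u 1.0
```

Emit:
send_rows --rows "0 0.003 0 0 0.68;0 0.006 0 0 0.68;0 0.009 0 0 0.68;0 0.012 0 0 0.68;0 0.012 0 0 0.68"

```text
time: 13.42
tcp_pos: [0.5913, -0.0771, 0.2335]
ee_rot: [-0.107, 0.994, -0.001, -0.003]
wrist_force: [0.2, 0.1, 0.1]
finger_gap: 0.0578
```

```bash
python3 tt.py; python3 see.py 15
```

```text
-22 [45.8]; -18 [45.8]; -14 [45.8]; -10 [45.8]; -6 [45.8]; -2 [45.8]; 2 [45.8]; 6 [45.8]; 10 [45.8]; 14 [45.5]; 18 [45.8]; 22 [45.8]; 26 [45.0]; 30 []; 34 []; 
t 13.47 tip uv [0.0079 0.0061] z 0.0605 F(u,v,z) -0.82 -0.09 -0.05 gap 0.0582
shares [-0.0003 -0.0373  0.0064] yaw -0.0003 toolx.v 1.0 tooly.u 1.0
t 13.57 tip uv [0.0078 0.0061] z 0.0605 F(u,v,z) -0.36 0.11 0.45 gap 0.0581
shares [-0.0003 -0.037   0.0063] yaw -0.0003 toolx.v 1.0 tooly.u 1.0
```

View pics/see15.png

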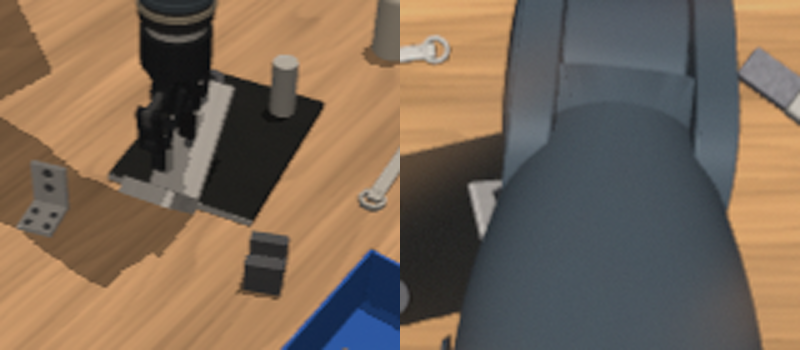

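Emit:
send_rows --rows "0 -0.008 0 0 0.72;0 -0.014 0.002 0 0.77;0 -0.018 0.004 0 0.82;0 -0.018 0.006 0 0.85;0 -0.018 0.006 0 0.85"

```text
time: 13.98
tcp_pos: [0.5928, -0.0845, 0.2309]
ee_rot: [-0.107, 0.994, -0.001, -0.004]
wrist_force: [-0.5, -0.6, -0.1]
finger_gap: 0.0723
```

```bash
python3 tt.py; python3 see.py 16
```

```text
-22 [45.5]; -18 [45.5]; -14 [45.5]; -10 [45.2]; -6 [45.5]; -2 [45.5]; 2 [45.2]; 6 [45.5]; 10 [45.5]; 14 [45.5]; 18 [45.5]; 22 [45.5]; 26 [45.5]; 30 [45.5]; 34 [44.0]; 
t 14.03 tip uv [0.0005 0.0062] z 0.0579 F(u,v,z) 0.08 0.23 -0.4 gap 0.0722
shares [-0.0005 -0.0187 -0.0001] yaw -0.0003 toolx.v 1.0 tooly.u 1.0
t 14.13 tip uv [0.0006 0.0061] z 0.0581 F(u,v,z) 0.28 -0.72 -0.25 gap 0.0726
shares [-0.0004 -0.0191  0.0002] yaw -0.0003 toolx.v 1.0 tooly.u 1.0
```

View pics/see16.png

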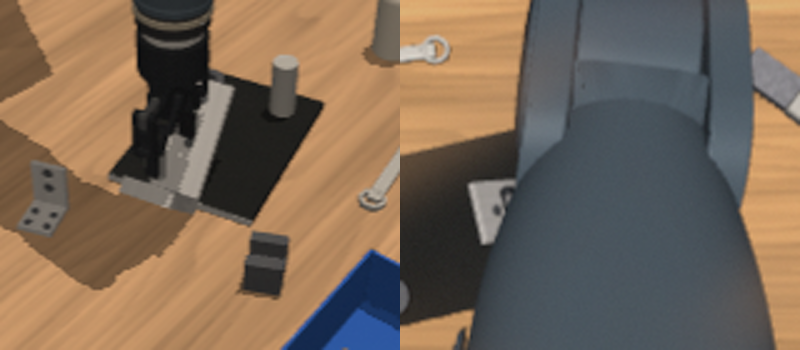

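Emit:
send_rows --rows "0 -0.003 0 0 0.85;0 -0.006 0 0 0.85;0 -0.009 0 0 0.85;0 -0.009 0 0 0.85;0 -0.009 0 0 0.85"

```text
time: 14.55
tcp_pos: [0.5936, -0.0879, 0.2311]
ee_rot: [-0.107, 0.994, -0.001, -0.003]
wrist_force: [0.1, 0.3, -0.0]
finger_gap: 0.0729
```

```bash
python3 tt.py
```

```text
-22 [45.5]; -18 [45.5]; -14 [45.5]; -10 [45.2]; -6 [45.5]; -2 [45.5]; 2 [45.2]; 6 [45.5]; 10 [45.5]; 14 [45.5]; 18 [45.5]; 22 [45.5]; 26 [45.5]; 30 [45.5]; 34 [44.0]; 
t 14.6 tip uv [-0.003   0.0061] z 0.0581 F(u,v,z) -0.89 -0.14 -0.18 gap 0.0728
shares [-0.0004 -0.0099  0.0003] yaw -0.0003 toolx.v 1.0 tooly.u 1.0
```

Emit:
send_rows --rows "0 -0.003 0 0 0.85;0 -0.006 0 0 0.85;0 -0.009 0 0 0.85;0 -0.009 0 0 0.85;0 -0.009 0 0 0.85"

```text
time: 15.02
tcp_pos: [0.5944, -0.0915, 0.2311]
ee_rot: [-0.107, 0.994, -0.001, -0.003]
wrist_force: [-0.1, 0.9, -0.8]
finger_gap: 0.0726
```

```bash
python3 tt.py
```

```text
-22 [45.5]; -18 [45.5]; -14 [45.5]; -10 [45.2]; -6 [45.5]; -2 [45.5]; 2 [45.2]; 6 [45.5]; 10 [45.5]; 14 [45.5]; 18 [45.5]; 22 [45.5]; 26 [45.5]; 30 [45.5]; 34 [44.0]; 
t 15.07 tip uv [-0.0067  0.0062] z 0.0581 F(u,v,z) -0.3 0.49 0.01 gap 0.0727
shares [-0.0004 -0.0009  0.0002] yaw -0.0003 toolx.v 1.0 tooly.u 1.0
```

Emit:
send_rows --rows "0 -0.003 0 0 0.85;0 -0.006 0 0 0.85;0 -0.009 0 0 0.85;0 -0.009 0 0 0.85;0 -0.009 0 0 0.85"

```text
time: 15.48
tcp_pos: [0.5952, -0.0951, 0.2311]
ee_rot: [-0.107, 0.994, -0.001, -0.003]
wrist_force: [-0.5, -0.4, 0.1]
finger_gap: 0.0724
```

```bash
python3 tt.py
```

```text
-22 [44.0]; -18 [44.0]; -14 [44.0]; -10 [43.8]; -6 [44.0]; -2 [44.0]; 2 [44.0]; 6 [44.0]; 10 [44.0]; 14 [44.0]; 18 [44.0]; 22 [44.0]; 26 [44.0]; 30 [44.0]; 34 [43.0]; 
t 15.53 tip uv [-0.0103  0.0062] z 0.0581 F(u,v,z) 0.16 0.31 0.47 gap 0.0728
shares [-0.0005  0.0083  0.0003] yaw -0.0003 toolx.v 1.0 tooly.u 1.0
```

Emit:
send_rows --rows "0 -0.003 0 0 0.85;0 -0.006 0 0 0.85;0 -0.009 0 0 0.85;0 -0.009 0 0 0.85;0 -0.009 0 0 0.85"

```text
time: 15.95
tcp_pos: [0.596, -0.0987, 0.2311]
ee_rot: [-0.107, 0.994, -0.001, -0.003]
wrist_force: [0.3, 0.1, 0.2]
finger_gap: 0.0722
```

```bash
python3 tt.py
```

```text
-22 [41.8]; -18 [42.0]; -14 [41.8]; -10 [41.8]; -6 [41.8]; -2 [41.8]; 2 [41.8]; 6 [41.8]; 10 [41.5]; 14 [41.8]; 18 [42.0]; 22 [41.8]; 26 [41.8]; 30 [41.5]; 34 [40.2]; 
t 16.0 tip uv [-0.014   0.0062] z 0.0581 F(u,v,z) -0.08 -0.21 0.14 gap 0.0723
shares [-0.0004  0.0175  0.0003] yaw -0.0003 toolx.v 1.0 tooly.u 1.0
```

Both contacts are calibrated now. With about 80 mm of opening the cage fits closely, with about 2 mm of play.

Emit:
send_rows --rows "0 0.006 0 0 0.87;0 0.012 0 0 0.89;0 0.014 0 0 0.91;0 0.014 0 0 0.93;0 0.014 0 0 0.94"

```text
time: 16.42
tcp_pos: [0.5948, -0.093, 0.2311]
ee_rot: [-0.107, 0.994, -0.001, -0.003]
wrist_force: [-0.4, 0.2, -0.2]
finger_gap: 0.0805
```

```bash
python3 tt.py; python3 see.py 17
```

```text
-22 [44.8]; -18 [44.8]; -14 [44.5]; -10 [44.5]; -6 [44.5]; -2 [44.5]; 2 [44.8]; 6 [44.8]; 10 [44.8]; 14 [44.8]; 18 [44.5]; 22 [44.8]; 26 [44.8]; 30 [44.5]; 34 [43.0]; 
t 16.47 tip uv [-0.0083  0.0061] z 0.0581 F(u,v,z) 0.17 -0.32 -0.48 gap 0.0807
shares [-0.0004  0.0032  0.0003] yaw -0.0003 toolx.v 1.0 tooly.u 1.0
t 16.57 tip uv [-0.0084  0.0062] z 0.0581 F(u,v,z) 0.66 0.24 1.03 gap 0.0801
shares [-0.0004  0.0036  0.0003] yaw -0.0003 toolx.v 1.0 tooly.u 1.0
```

View pics/see17.png

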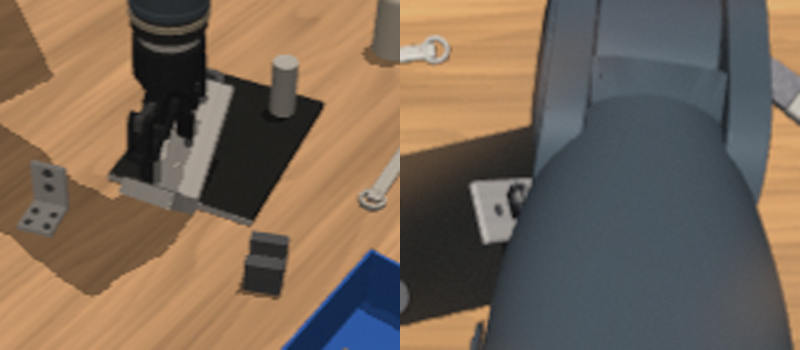

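Emit:
send_rows --rows "0 0.004 0 0 0.94;0 0.008 0 0 0.94;0 0.012 0 0 0.94;0 0.016 0 0 0.94;0 0.018 0 0 0.94"

```text
time: 16.98
tcp_pos: [0.5932, -0.0859, 0.2311]
ee_rot: [-0.107, 0.994, -0.001, -0.003]
wrist_force: [0.1, 0.0, -0.2]
finger_gap: 0.0799
```

```bash
python3 tt.py
```

```text
-22 [46.0]; -18 [45.5]; -14 [45.8]; -10 [45.8]; -6 [45.8]; -2 [45.8]; 2 [45.5]; 6 [45.8]; 10 [45.8]; 14 [45.8]; 18 [45.8]; 22 [46.0]; 26 [45.8]; 30 [45.8]; 34 [44.0]; 
t 17.03 tip uv [-0.0009  0.0061] z 0.0581 F(u,v,z) 0.04 -0.12 0.26 gap 0.0804
shares [-0.0004 -0.0153  0.0003] yaw -0.0003 toolx.v 1.0 tooly.u 1.0
```

Emit:
send_rows --rows "0 -0.006 0 0 0.95;0 -0.012 0.003 0 0.97;0 -0.014 0.006 0 1;0 -0.014 0.008 0 1;0 -0.014 0.008 0 1"

```text
time: 17.45
tcp_pos: [0.5943, -0.0915, 0.2277]
ee_rot: [-0.107, 0.994, -0.001, -0.004]
wrist_force: [0.1, -0.2, 1.0]
finger_gap: 0.0854
```

```bash
python3 tt.py
```

```text
-22 [43.2]; -18 [43.2]; -14 [43.0]; -10 [43.2]; -6 [43.2]; -2 [43.0]; 2 [43.2]; 6 [43.2]; 10 [43.0]; 14 [43.2]; 18 [43.2]; 22 [43.2]; 26 [43.2]; 30 [43.0]; 34 [41.2]; 
t 17.5 tip uv [-0.0066  0.0062] z 0.0548 F(u,v,z) -0.29 0.02 0.75 gap 0.0853
shares [-0.0005 -0.0009 -0.008 ] yaw -0.0003 toolx.v 1.0 tooly.u 1.0
```

Emit:
send_rows --rows "0 0.005 0 0 1;0 0.01 0 0 1;0 0.014 0 0 1;0 0.018 0 0 1;0 0.02 0 0 1"

```text
time: 17.92
tcp_pos: [0.5926, -0.0833, 0.2278]
ee_rot: [-0.107, 0.994, -0.001, -0.003]
wrist_force: [1.0, 0.2, -0.4]
finger_gap: 0.0855
```

```bash
python3 tt.py
```

```text
-22 [48.2]; -18 [48.0]; -14 [48.0]; -10 [48.2]; -6 [48.0]; -2 [48.0]; 2 [48.2]; 6 [48.0]; 10 [48.0]; 14 [48.0]; 18 [48.0]; 22 [48.2]; 26 [48.2]; 30 [47.8]; 34 [45.0]; 
t 17.97 tip uv [0.0018 0.0062] z 0.0548 F(u,v,z) 0.01 0.09 -0.17 gap 0.0853
shares [-0.0004 -0.0219 -0.008 ] yaw -0.0003 toolx.v 1.0 tooly.u 1.0
```

The cage is snug: 48° at u = 1.8 mm. I'll continue slowly past the balance point.

Emit:
send_rows --rows "0 0.004 0 0 1;0 0.007 0 0 1;0 0.01 0 0 1;0 0.013 0 0 1;0 0.015 0 0 1"

```text
time: 18.38
tcp_pos: [0.5913, -0.0772, 0.2278]
ee_rot: [-0.107, 0.994, -0.001, -0.003]
wrist_force: [-0.4, 0.4, -1.1]
finger_gap: 0.0851
```

```bash
python3 tt.py;python3 see.py 18
```

```text
-22 [53.5]; -18 [53.5]; -14 [53.5]; -10 [53.2]; -6 [53.5]; -2 [53.5]; 2 [53.2]; 6 [53.5]; 10 [53.5]; 14 [53.5]; 18 [53.5]; 22 [53.5]; 26 [53.5]; 30 [53.5]; 34 [50.0]; 
t 18.43 tip uv [0.008  0.0062] z 0.0548 F(u,v,z) -0.44 -0.51 -0.24 gap 0.0851
shares [-0.0004 -0.0375 -0.0079] yaw -0.0003 toolx.v 1.0 tooly.u 1.0
t 18.53 tip uv [0.0078 0.0062] z 0.0548 F(u,v,z) 0.07 -0.42 0.23 gap 0.0853
shares [-0.0005 -0.0371 -0.008 ] yaw -0.0003 toolx.v 1.0 tooly.u 1.0
```

View pics/see18.png

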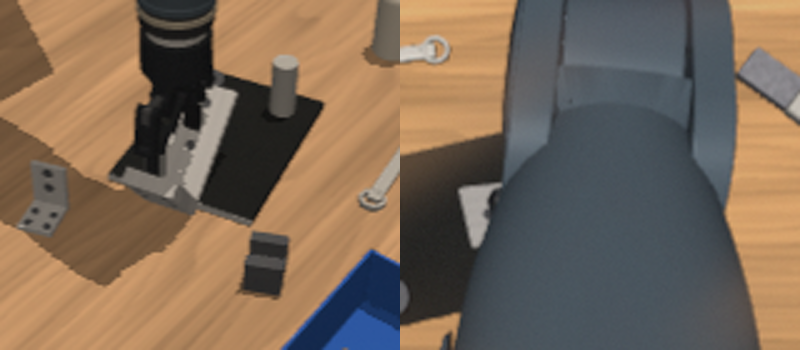

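Past the balance point at 53.5°, held by the finger on the foot. Lowering it now.

Emit:
send_rows --rows "0 0.003 -0.001 0 1;0 0.006 -0.002 0 1;0 0.009 -0.003 0 1;0 0.012 -0.004 0 1;0 0.015 -0.005 0 1"

```text
time: 18.95
tcp_pos: [0.59, -0.0713, 0.2299]
ee_rot: [-0.107, 0.994, -0.001, -0.003]
wrist_force: [-0.7, -1.0, 0.3]
finger_gap: 0.0853
```

```bash
python3 tt.py
```

```text
-22 [59.0]; -18 [58.8]; -14 [59.0]; -10 [58.8]; -6 [58.8]; -2 [59.0]; 2 [58.8]; 6 [59.0]; 10 [59.0]; 14 [58.8]; 18 [59.0]; 22 [59.0]; 26 [58.8]; 30 [58.8]; 34 []; 
t 19.0 tip uv [0.0142 0.0061] z 0.057 F(u,v,z) -0.91 -0.04 -0.22 gap 0.0851
shares [-0.0003 -0.0529 -0.0025] yaw -0.0002 toolx.v 1.0 tooly.u 1.0
```

Emit:
send_rows --rows "0 0.003 -0.001 0 1;0 0.006 -0.002 0 1;0 0.009 -0.003 0 1;0 0.012 -0.004 0 1;0 0.015 -0.005 0 1"

```text
time: 19.42
tcp_pos: [0.5887, -0.0651, 0.232]
ee_rot: [-0.107, 0.994, -0.001, -0.003]
wrist_force: [0.5, 0.5, 1.1]
finger_gap: 0.0851
```

```bash
python3 tt.py;python3 see.py 19
```

```text
-22 [63.8]; -18 [63.8]; -14 [63.8]; -10 [63.8]; -6 [63.8]; -2 [63.8]; 2 [63.8]; 6 [63.8]; 10 [63.8]; 14 [63.5]; 18 [63.8]; 22 []; 26 []; 30 []; 34 []; 
t 19.47 tip uv [0.0205 0.0061] z 0.0591 F(u,v,z) -0.05 -0.23 -0.11 gap 0.0852
shares [-0.0004 -0.0686  0.0027] yaw -0.0002 toolx.v 1.0 tooly.u 1.0
t 19.57 tip uv [0.0203 0.0061] z 0.059 F(u,v,z) -0.21 -0.33 -0.6 gap 0.0853
shares [-0.0003 -0.0682  0.0025] yaw -0.0002 toolx.v 1.0 tooly.u 1.0
```

View pics/see19.png

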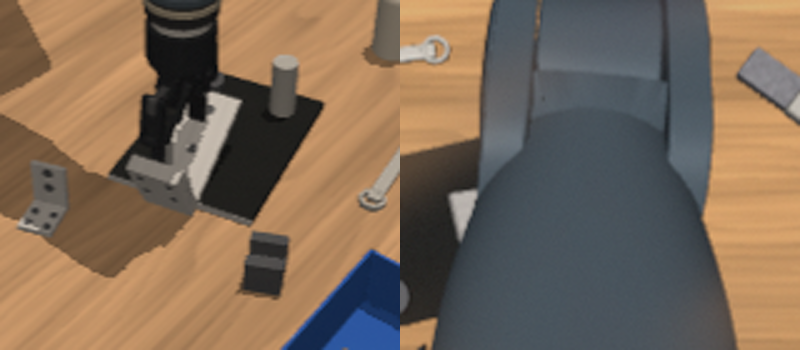

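Emit:
send_rows --rows "0 0.003 -0.001 0 1;0 0.006 -0.002 0 1;0 0.009 -0.003 0 1;0 0.012 -0.004 0 1;0 0.015 -0.005 0 1"

```text
time: 19.98
tcp_pos: [0.5874, -0.0591, 0.2341]
ee_rot: [-0.107, 0.994, -0.001, -0.003]
wrist_force: [0.0, 1.1, 0.5]
finger_gap: 0.0856
```

```bash
python3 tt.py
```

```text
-22 [68.5]; -18 [68.8]; -14 [68.5]; -10 [68.5]; -6 [68.8]; -2 [68.5]; 2 [68.8]; 6 [68.0]; 10 []; 14 []; 18 []; 22 []; 26 []; 30 []; 34 []; 
t 20.03 tip uv [0.0266 0.0061] z 0.0611 F(u,v,z) 0.42 -0.03 1.06 gap 0.0854
shares [-0.0003 -0.0839  0.0079] yaw -0.0002 toolx.v 1.0 tooly.u 1.0
```

Emit:
send_rows --rows "0 0.003 -0.001 0 1;0 0.006 -0.002 0 1;0 0.009 -0.003 0 1;0 0.012 -0.004 0 1;0 0.015 -0.005 0 1"

```text
time: 20.45
tcp_pos: [0.5861, -0.053, 0.2362]
ee_rot: [-0.107, 0.994, -0.001, -0.003]
wrist_force: [-0.2, 1.1, 0.0]
finger_gap: 0.0853
```

```bash
python3 tt.py;python3 see.py 20
```

```text
-22 [74.0]; -18 [73.8]; -14 [73.8]; -10 [73.8]; -6 [71.0]; -2 []; 2 []; 6 []; 10 []; 14 []; 18 []; 22 []; 26 []; 30 []; 34 []; 
t 20.5 tip uv [0.0329 0.006 ] z 0.0633 F(u,v,z) 0.68 0.57 0.98 gap 0.0856
shares [-0.0003 -0.0997  0.0132] yaw -0.0002 toolx.v 1.0 tooly.u 1.0
t 20.6 tip uv [0.0327 0.006 ] z 0.0632 F(u,v,z) 0.69 0.11 0.67 gap 0.0855
shares [-0.0003 -0.0992  0.013 ] yaw -0.0002 toolx.v 1.0 tooly.u 1.0
```

View pics/see20.png

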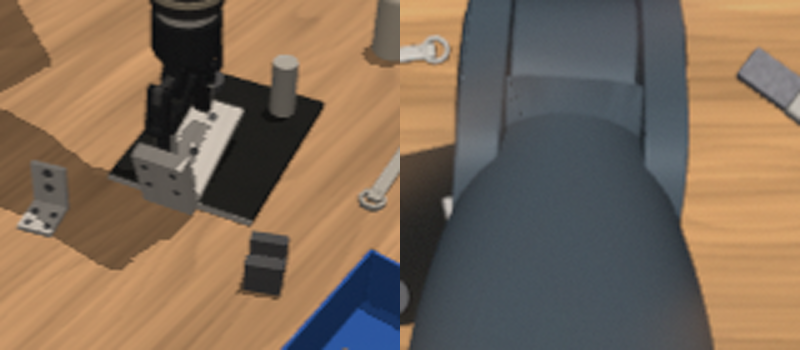

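Emit:
send_rows --rows "0 0.003 0 0 1;0 0.006 -0.001 0 1;0 0.009 -0.001 0 1;0 0.012 -0.002 0 1;0 0.015 -0.002 0 1"

```text
time: 21.02
tcp_pos: [0.5848, -0.047, 0.237]
ee_rot: [-0.107, 0.994, -0.001, -0.003]
wrist_force: [-0.5, 1.4, 1.6]
finger_gap: 0.0854
```

Emit:
send_rows --rows "0 0.003 0 0 1;0 0.006 -0.001 0 1;0 0.009 -0.001 0 1;0 0.012 -0.002 0 1;0 0.015 -0.002 0 1"

```text
time: 21.43
tcp_pos: [0.5835, -0.041, 0.2378]
ee_rot: [-0.107, 0.994, -0.001, -0.003]
wrist_force: [-0.4, 1.2, 1.3]
finger_gap: 0.0854
```

```bash
python3 see.py 21; python3 tiltfit.py 1.45
```

```text
t 21.53 tip uv [0.045 0.006] z 0.0649 F(u,v,z) 0.51 0.99 0.12 gap 0.0851
shares [-0.0002 -0.13    0.0172] yaw -0.0001 toolx.v 1.0 tooly.u 1.0
p [0.88] heel u -0.0165 heel z 0.0081 tilt 83.4 cost 0.098
```

View pics/see21.png

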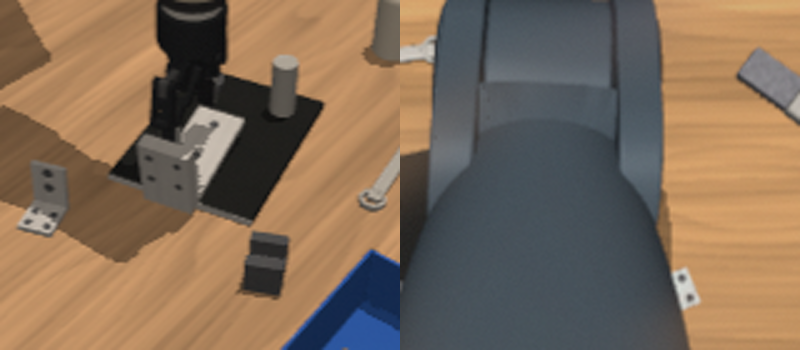

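Holding with about 1 N. The tilt is about 83° and the heel overhangs by about 16 mm. Continue.

Emit:
send_rows --rows "0 0.003 0 0 1;0 0.006 0 0 1;0 0.008 0 0 1;0 0.01 0 0 1;0 0.012 0 0 1"

```text
time: 22.05
tcp_pos: [0.5825, -0.0363, 0.2378]
ee_rot: [-0.107, 0.994, -0.001, -0.003]
wrist_force: [0.6, 1.3, 0.2]
finger_gap: 0.0854
```

Emit:
send_rows --rows "0 0.002 0 0 1;0 0.004 0 0 1;0 0.006 0 0 1;0 0.008 0 0 1;0 0.01 0 0 1"

```text
time: 22.47
tcp_pos: [0.5816, -0.0323, 0.2379]
ee_rot: [-0.107, 0.994, -0.001, -0.003]
wrist_force: [-0.1, 1.5, 0.7]
finger_gap: 0.0854
```

```bash
python3 see.py 22; python3 tiltfit.py 1.5
```

```text
t 22.57 tip uv [0.0539 0.006 ] z 0.0649 F(u,v,z) 1.52 0.34 0.84 gap 0.0853
shares [-0.0002 -0.1523  0.0172] yaw -0.0001 toolx.v 1.0 tooly.u 1.0
p [0.65] heel u -0.0149 heel z 0.0099 tilt 89.7 cost 0.076
```

View pics/see22.png

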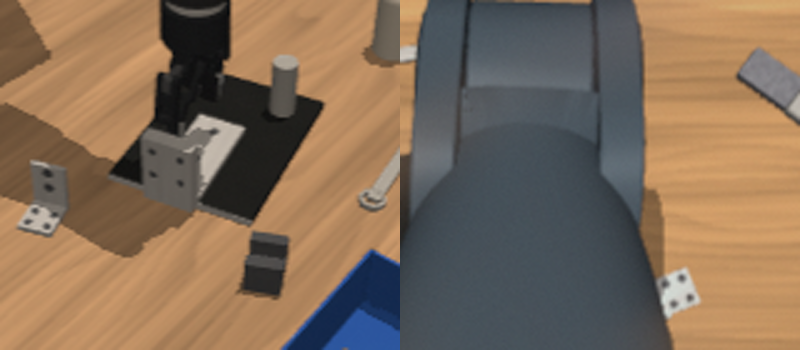

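Emit:
send_rows --rows "0 0.002 0 0 1;0 0.004 0 0 1;0 0.006 0 0 1;0 0.008 0 0 1;0 0.01 0 0 1"

```text
time: 23.08
tcp_pos: [0.5808, -0.0284, 0.2378]
ee_rot: [-0.107, 0.994, -0.001, -0.003]
wrist_force: [-0.4, -0.2, 0.4]
finger_gap: 0.0854
```

Emit:
send_rows --rows "0 0.003 0 0 1;0 0.006 0 0 1;0 0.009 0 0 1;0 0.012 0 0 1;0 0.015 0 0 1"

```text
time: 23.5
tcp_pos: [0.5795, -0.0224, 0.2378]
ee_rot: [-0.107, 0.994, -0.001, -0.003]
wrist_force: [0.4, -0.3, 0.3]
finger_gap: 0.0853
```

```bash
python3 see.py 23; python3 tiltfit.py 1.5
```

```text
t 23.6 tip uv [0.064 0.006] z 0.0648 F(u,v,z) 0.02 0.71 1.02 gap 0.0853
shares [-0.0002 -0.1775  0.017 ] yaw -0.0001 toolx.v 1.0 tooly.u 1.0Traceback (most recent call last):
  File "tiltfit.py", line 24, in <module>
    camera("scene"); fitscene(float(sys.argv[1]))
                     ~~~~~~~~^^^^^^^^^^^^^^^^^^^^
  File "tiltfit.py", line 18, in fitscene
    best=min((minimize(cost,[-.01*np.tan(min(t,1.2)) if t<1.2 else -.02,t],method="Nelder-Mead",options=dict(initial_simplex=[[-.01,t],[-.015,t],[-.01,t+.1]],xatol=1e-4,fatol=1e-4)) for t in (t0-.15,t0,t0+.15)),key=lambda r:r.fun)
  File "tiltfit.py", line 18, in <genexpr>
    best=min((minimize(cost,[-.01*np.tan(min(t,1.2)) if t<1.2 else -.02,t],method="Nelder-Mead",options=dict(initial_simplex=[[-.01,t],[-.015,t],[-.01,t+.1]],xatol=1e-4,fatol=1e-4)) for t in (t0-.15,t0,t0+.15)),key=lambda r:r.fun)
              ~~~~~~~~^^^^^^^^^^^^^^^^^^^^^^^^^^^^^^^^^^^^^^^^^^^^^^^^^^^^^^^^^^^^^^^^^^^^^^^^^^^^^^^^^^^^^^^^^^^^^^^^^^^^^^^^^^^^^^^^^^^^^^^^^^^^^^^^^^^^^^^^^^^^^^^^^^^^^^^^^^^^^^^
    res = _minimize_neldermead(fun, x0, args, callback, bounds=bounds,
                               **options)
    fsim[k] = func(sim[k])
              ~~~~^^^^^^^^
    fx = function(np.copy(x), *(wrapper_args + args))
  File "tiltfit.py", line 15, in cost
    m=ms[n]["mask"].astype(float); r=rend([tr(p,x,y,BA,t,hz) for p in BR],I[n])
      ~~~~~^^^^^^^^
TypeError: 'NoneType' object is not subscriptable
```

View pics/see23.png

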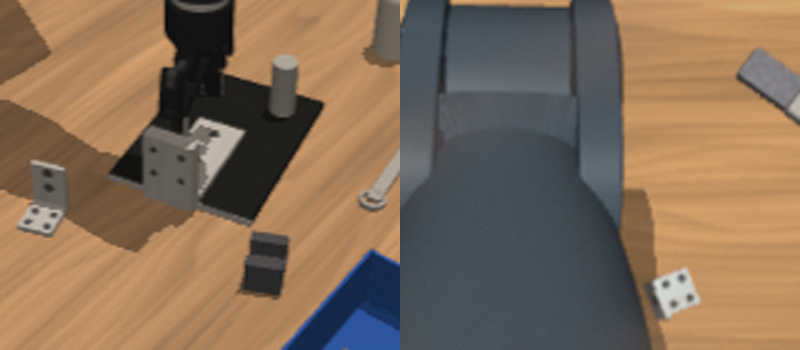

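The force has dropped to zero and the bracket lies flat. Rise and clear the hand.

Emit:
send_rows --rows "0 0.004 -0.05 0 1;0 0.004 -0.13 0 1;0 0.004 -0.22 0 1;0 0.004 -0.31 0 1;0 0.004 -0.4 0 1"

```text
time: 24.12
tcp_pos: [0.5798, -0.0206, 0.3995]
ee_rot: [-0.107, 0.994, -0.001, -0.003]
wrist_force: [1.1, -0.3, 0.1]
finger_gap: 0.0853
```

Emit:
send_rows --rows "-0.02 0.08 0 0 1;-0.02 0.18 0 0 1;-0.02 0.28 0 0 1;-0.02 0.38 0 0 1;-0.02 0.47 0 0 1"

```text
time: 24.53
tcp_pos: [0.5468, 0.1665, 0.3996]
ee_rot: [-0.107, 0.994, -0.001, -0.003]
wrist_force: [0.6, 0.4, -0.7]
finger_gap: 0.0851
```

Emit:
send_rows --rows "0.02 0.08 0 0 1;0.04 0.18 0 0 1;0.06 0.28 0 0 1;0.08 0.38 0 0 1;0.1 0.47 0 0 1"

```text
time: 24.95
tcp_pos: [0.4665, 0.3436, 0.3998]
ee_rot: [-0.107, 0.994, -0.0, -0.003]
wrist_force: [1.1, 0.4, 0.2]
finger_gap: 0.0853
```

```bash
python3 see.py 24
cat > final.py <<'E'
from h import *
im={n:camera(n) for n in("top","scene")}; ms={}
for n in im:
    o=outline_of("bracket",n); print(n,[(round(q["p"],2),q["box"]) for q in o][:3]); ms[n]=o[0]["mask"]
for s in (["top"],["scene"],["top","scene"]):
    r=fit(BR,{n:ms[n] for n in s},[*(STOP-.015*ex+.006*ey),BA],fixed=dict(tilt=np.pi/2,z=.01)); print(s,uv(r[0][:2]).round(4),"yaw err deg",np.degrees(r[0][2]-BA).round(2),round(r[1],3))
crop={"top":(130,260,170,350),"scene":(150,270,190,340)}
for n in im:
    S=4;a=cv2.resize(im[n],None,fx=S,fy=S,interpolation=cv2.INTER_CUBIC)
    for P,c in((tr(BO[0],BX,BY,BA),(0,255,255)),(tr(BR[0],*r[0],np.pi/2,.01),(0,255,0)),(tr(BR[1],*r[0],np.pi/2,.01),(0,0,255))):
        p=np.round((proj(P,camera_info(n))+.5)*S).astype(int)
        for i in range(8):
            for b in(1,2,4):
                if not i&b: cv2.line(a,tuple(map(int,p[i])),tuple(map(int,p[i|b])),c,1)
    r0,r1,c0,c1=crop[n]; cv2.imwrite(f"pics/fin_{n}.png",a[r0*S:r1*S,c0*S:c1*S])
E
python3 final.py
```

```text
t 25.05 tip uv [0.448  0.0384] z 0.2265 F(u,v,z) -0.93 0.33 -0.08 gap 0.0853
shares [-0.0792 -1.1382  0.4198] yaw 0.0007 toolx.v 1.0 tooly.u 1.0
top [(0.65, [229.4, 176.1, 57.0, 39.7])]
scene [(0.78, [236.2, 195.5, 40.7, 40.8])]
['top'] [-0.0176  0.0056] yaw err deg -0.51 0.055
['scene'] [-0.0155  0.0026] yaw err deg 1.08 0.051
['top', 'scene'] [-0.0174  0.004 ] yaw err deg 0.49 0.125
```

View pics/fin_top.png

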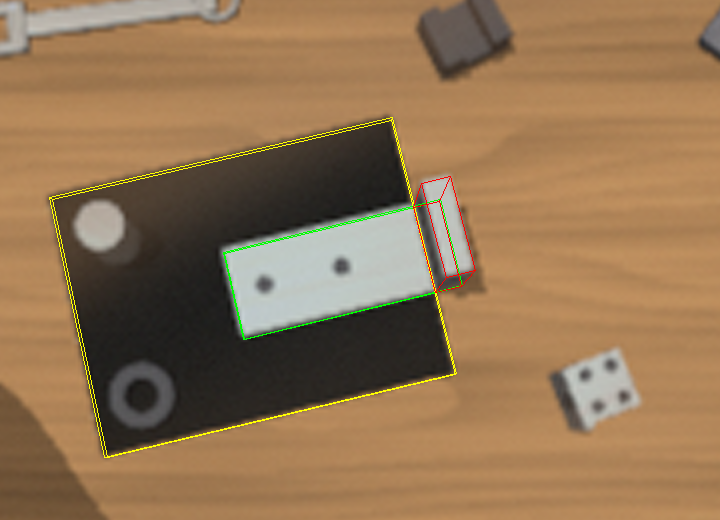

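View pics/fin_scene.png

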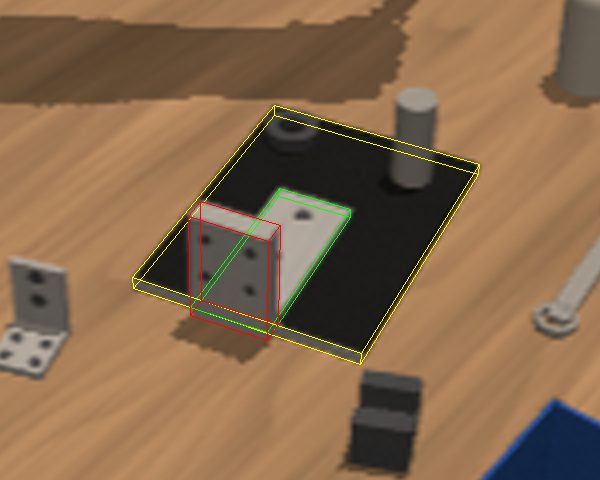

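```bash
python3 -c "
from station import *
print(state()['time'],state()['wrist_force']); print(job_done())"
```

```text
25.25 [ 0.26011626 -0.66164675 -0.02550998]
the job is handed in; nothing more can be done
None
```

The bracket now lies flat on its back on the rubber, foot pointing up and heel at the near end. I handed the job in at 25.3 s with the hand well clear.

- **Slide:** I pushed the bracket upright along the table with the fingertips until the heel met the board's near end, where the push force rose to 26 N.
- **Tip:** I pushed the leg over to a stable lean of about 44°. Then I turned the hand so one finger faced the leg and the other the foot.
- **Lowering:** I nudged it past the balance point, at about 50°. From there it went down slowly against the finger on the foot, at about 1–1.5 N, until that force dropped to zero. It was never pinched, lifted or dropped.

**Last checks:**
- **Position:** The heel overhangs the near edge by about 16–17 mm, roughly what tipping over a 10 mm edge gives, so I left it. It sits about 4 mm off the board's centreline.
- **Squareness:** It is within about 1° of square to the board. The two cameras disagreed slightly here (top −0.5°, scene +1.1°).
- **Other objects:** Those in the closing views look unmoved by eye, but I did not measure them. The brush was outside those views, and most of the bottle was too.
- **Failed check:** One tilt check late in the lowering failed because the network did not find the bracket. The picture, the force reading and the later fits showed it flat.

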